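# Set equal bays in a divider rack with a hooked spacing gauge

## Robot

A 7-joint arm with a two-finger parallel gripper is mounted at the origin on a cart in front of the work surface, level with it; the furniture and walls round the work are solid. World frame = base frame: x ahead of the robot, y to its left, z up, the work surface at z = 0. Lengths are in m, angles in rad, forces in N, time in s.
With the tool pointing down it reaches from about 0.425 to 0.925 m from the base axis. Payload 6.8 kg.
Tool frame: the origin (TCP) lies midway between the tips of the shut fingers; the grasp point (between the pads) lies r.grasp_offset behind it (r.grasp_offset is the distance from the TCP to the grasp point, in m); z points along the fingers, y is the direction in which the jaws open and shut (so a half turn about z gives the same grasp; the last joint's range is limited). The gripper opens to 85 mm and grips with 20 to 120 N. Pads are 22 mm wide; open, the fingers measure 114 mm over their backs; the gripper's body (76 mm by 85 mm) begins 54 mm behind the grasp point. The pads swing forward as they close: fully open they stand 13 mm farther back than shut.
Start: joints at [1.125, 0.477, 0.022, 1.555, -0.011, 1.109, -0.083], TCP at [0.224, -0.637, 0.231] pointing down, gripper open.
Joint ranges: [-2.96, 2.96], [-0.34, 2.1], [-1.41, 1.46], [0.24, 2.44], [-1.37, 4.51], [0.17, 1.92], [-2.96, 2.96]. Speed limits (rad/s): [2.39, 2.39, 3.14, 3.14, 3.14, 3.14, 3.14].

## Interface

Orientations are given as a rotation vector (axis times angle).
In Python, from bench import r gives the robot as it stands. The module is installed in compiled form; this text tells all that it offers.
- The arm moves only by the tool send_rows, never from a script. Its argument "moves" is one flat list of numbers, 4 for each row, row after row: the shift along the tool's x, y, z in mm, then the turn about the tool's z in degrees. A call has 1 to 8 rows; each row is the pose to reach, as a shift and turn from the pose commanded when the call began, along the tool's axes at that moment; what a row does not reach only later rows make up. A row lasts 1/8 s, in which the tool goes at most 62.5 mm and 10.7 degrees, less where a joint would pass 70% of its speed; a pose out of reach is approached as far as the arm can. A call with a gripper value outside its range is refused whole. "hand" is the closure, from 0 (fully open) to 1 (shut), set as the call begins (left out, the last holds). The fingers move at their own pace and stop on an object; "newtons" is the grip in N (left out, the last holds). Time passes only in rows, so rows that repeat a pose let the fingers close. It gives the time, the measured TCP pose, the force and the opening at its end, in the units of the state.
- r.get_obs(): the state, without advancing time (a new reading comes with each control period).
- r.grab_frame(name): name is "scene" or "top" or "wrist"; returns a dict with "img" (420x560x3 uint8, red, green, blue), "mtx" (3x3 intrinsics, pixels), "world_to_cam" (4x4, takes a point from world to camera coordinates). Camera axes: x right, y up, looking along -z (the intrinsics and any distortion apply to the point x, -y, -z); pixel columns grow to the right and rows downward; lengths in m; the calibration is good to about 2 mm. A picture is of the moment at which its call begins. There is no depth.
- r.hand_in(): hands the job in, once; it reports no verdict.
The state is a dict: "clock": time; "joints": joint angles; "qvel": joint speeds; "tau": joint torques, N m; "tcp_pos": TCP position; "orientation": TCP orientation; "contact_force": force on the tool from outside, world axes, zero at the start; "moment": the same for the moment, N m; "grip_width": finger opening in m.
Only numpy, scipy, OpenCV 4.12 (cv2) and the standard library are available. Lean on these libraries where they do the work, as an engineer would, in place of code of your own. Each camera call takes 0.05 s, during which the arm holds its last target.

## Task

Set the three sliding dividers of the rack to three equal bays with the spacing gauge: starting at the tall end plate and working along the row, put the gauge over each divider with its hook behind it and draw the divider along until the gauge's thick foot just touches the part before it (the end plate, then the divider set last), without shifting what is already set. Then stand the gauge upright on the worktop, clear of the rack, and let go, leaving the other glassware and bits where they are.

Things in the scene. Friction and masses are not known exactly. Their poses are not given: they have to be found in the camera images.
- rack: Low divider rack fixed to the worktop: grey base 104 x 268 mm, two steel guide rods along its y axis, a tall aluminium end plate at its +y end (the robot's left), a low one (64 mm high, inner face at y = -112 mm) at its -y end. Origin at worktop height near the middle of the base; x across the row, y along it towards the tall end plate, z up. Yaw varies.
- end_plate: Tall aluminium end plate of the rack, 110 mm wide (x), 12 mm thick (y), top 90 mm above the worktop; immovable. Origin at worktop height at the middle of its width and thickness: its inner face lies 6 mm from the origin towards the rack's -y. Axes as the rack's.
- divider_1: First divider, nearest the tall end plate: white upright plate 96 mm wide (x), 8 mm thick (y), top 90 mm, lower edge 22 mm above the worktop. Slides only along the rack's y, cannot tilt or turn; about 6 N moves it and it stays where left. Origin at worktop height, mid width and thickness; axes as the rack's. Set: 40 mm clear gap to the end plate (origins 50 mm apart); it starts farther away.
- divider_2: Second divider, same as the first, next along towards the rack's -y. Set: 40 mm clear gap to the first (origins 48 mm apart). Dividers start at least 28 mm apart, origin to origin; set in order from the end plate, each has room ahead for the gauge's foot.
- divider_3: Third divider, same as the first, farthest from the tall end plate. Set: 40 mm clear gap to the second (origins 48 mm apart).
- gauge: Hooked spacing gauge, loose, 0.13 to 0.23 kg, standing upright right of the rack: upside-down U of aluminium 26 mm wide (x), 56 mm long (y), 43 mm high; on it an upright grey finger plate 28 mm wide (x), 14 mm thick (y), from 43 to 89 mm above the feet. Origin at the level of the feet, under the finger plate's middle. Its +y (thick foot) must face the tall end plate; it starts within 55 degrees of that.
- gauge_foot (a point): Lower edge of the outer face of the gauge's thick foot (32 mm thick, y = -4 to +28 mm of the gauge), at y = +28 mm, level of the feet. With the hook pulling a divider and this face touching the part before, the clear gap is 40 mm. Pulling on moves an already set divider too, at about 12 N in all. Axes as the gauge's.
- gauge_slot (a point): Middle of the open slot between foot and hook, y = -12 mm of the gauge, level of the feet. The slot is 16 mm wide (y = -20 to -4 mm) and 34 mm deep up to the bridge; the hook behind it is 8 mm thick (y = -28 to -20 mm). Axes as the gauge's.
- conical_flask: Bystander: glass conical flask 92 mm wide, 124 mm high, loose, beyond the rack. Origin under its middle.
- beaker: Bystander: glass beaker 99 mm wide, 129 mm high, loose, beyond the gauge. Origin under its middle.
- clip: Bystander: white plastic tubing joint 30 x 74 x 12 mm, loose, lying on the worktop in front of the rack. Origin under its middle.
Not all that is in view belongs to the job. What is meant by the gauge is not black, and is the smaller of those in its own colour.

How it is judged:
On the way, in this order (a step that is already met when the one before it is completed fails the run):
1. the gauge touches the end plate with the first divider in its slot, while the gap from there to the first divider is 40 mm within 2 mm (contact force between gauge and end_plate above 0.3 N and y of divider_1 in the frame of gauge_slot between -0.012 and 0.012 m and height (world z) of gauge below 0.088 m and distance between end_plate and divider_1 between 0.048 and 0.052 m).
2. the gauge touches the first divider with the second divider in its slot, while the gap from there to the second divider is 40 mm within 2 mm (contact force between gauge and divider_1 above 0.3 N and y of divider_2 in the frame of gauge_slot between -0.012 and 0.012 m and height (world z) of gauge below 0.088 m and distance between divider_1 and divider_2 between 0.046 and 0.05 m).
3. the gauge touches the second divider with the third divider in its slot, while the gap from there to the third divider is 40 mm within 2 mm (contact force between gauge and divider_2 above 0.3 N and y of divider_3 in the frame of gauge_slot between -0.012 and 0.012 m and height (world z) of gauge below 0.088 m and distance between divider_2 and divider_3 between 0.046 and 0.05 m).
At the end, for the whole second after the job is handed in: The three clear gaps (end plate to first, first to second, second to third divider) are each 40 mm within 2 mm; the gauge stands upright (within 0.1 rad) at rest on the worktop, touching no part of the rack (distance between end_plate and divider_1 between 0.048 and 0.052 m and distance between divider_1 and divider_2 between 0.046 and 0.05 m and distance between divider_2 and divider_3 between 0.046 and 0.05 m and height (world z) of gauge below 0.004 m and angle between gauge's own z axis and vertical below 0.1 rad and linear speed of gauge below 0.01 m/s and contact force between gauge and rack below 0.1 N).
It fails at once if the conical flask is shifted by more than 20 mm (distance of conical_flask from where it was at the start of the episode above 0.02 m).
It fails at once if the beaker is shifted by more than 20 mm (distance of beaker from where it was at the start of the episode above 0.02 m).
It fails at once if the tubing joint is shifted by more than 20 mm (distance of clip from where it was at the start of the episode above 0.02 m).
It also fails if it takes over 62 s, if anything falls off the work surface, if the arm or the gripper's body presses on something with over 40 N, if the wrist force passes 120 N, or if a joint passes its speed limit or range.

## Working session

There is one attempt and no reset: what is moved stays moved. The work goes in short steps, Python scripts to look and compute and a tool call to move; the robot and the scene stay as the last step left them, time stands still between calls to the robot, and variables do not carry over. Pictures are saved under pics/ and viewed, and the job is handed in when it is done.

Besides the shell and the picture viewer there is one more tool, called as name(argument=value, ...) on one line, values as JSON. send_rows: Moves the arm, as the interface text tells. Its arguments: {"type":"object","properties":{"moves":{"type":"array"},"hand":{"type":"number"},"newtons":{"type":"number"}},"required":["moves"]}

```bash
mkdir -p pics
python3 - <<'E'
from bench import r
import cv2,pickle
o=r.get_obs();print(o, r.grasp_offset)
for n in("scene","top","wrist"):
    f=r.grab_frame(n);cv2.imwrite(f"pics/{n}0.png",f["img"][:,:,::-1]);pickle.dump(f,open(f"pics/{n}0.pkl","wb"))
    print(n,f["mtx"].round(1).tolist(),f["world_to_cam"].round(3).tolist(),[k for k in f])
E
```

```text
{'clock': 0.0, 'joints': array([ 1.1249241 ,  0.4777751 ,  0.02232882,  1.55648507, -0.0115117 ,
        1.10932296, -0.08307715]), 'qvel': array([ 9.93162621e-04, -9.57314507e-05, -7.59652906e-04, -1.17540167e-03,
       -7.93782440e-04,  3.49961571e-04, -7.54611739e-04]), 'tau': array([ 2.12166549e-05, -5.96443963e+01,  1.60828594e+00, -2.81190276e+01,
        1.25080286e-02,  9.55667929e-03, -2.63327144e-05]), 'tcp_pos': array([ 0.22347426, -0.63627889,  0.23032809]), 'orientation': array([-3.09509740e+00, -5.27823448e-01,  6.80743643e-04]), 'contact_force': array([-0.29118574, -0.09964565, -0.09777244]), 'moment': array([ 0.05414914, -0.04227173, -0.06688826]), 'grip_width': 0.08571105967460946} 0.0187
scene [[456.4, 0.0, 286.1], [0.0, 456.4, 202.7], [0.0, 0.0, 1.0]] [[0.555, -0.832, 0.002, -0.345], [0.543, 0.364, 0.757, -0.344], [-0.63, -0.419, 0.654, -0.607], [0.0, 0.0, 0.0, 1.0]] ['img', 'mtx', 'world_to_cam']
top [[495.8, 0.0, 276.8], [0.0, 495.8, 205.6], [0.0, 0.0, 1.0]] [[-0.058, -0.998, -0.004, -0.023], [0.974, -0.057, 0.22, -0.566], [-0.22, 0.009, 0.975, -1.01], [0.0, 0.0, 0.0, 1.0]] ['img', 'mtx', 'world_to_cam']
wrist [[372.0, 0.0, 282.8], [0.0, 372.0, 202.8], [0.0, 0.0, 1.0]] [[0.33, -0.944, -0.0, -0.675], [0.902, 0.316, -0.295, 0.037], [0.279, 0.097, 0.955, -0.379], [0.0, 0.0, 0.0, 1.0]] ['img', 'mtx', 'world_to_cam']
```

View pics/scene0.png

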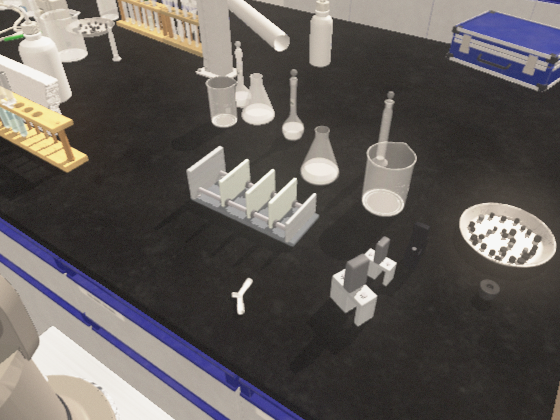

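View pics/top0.png

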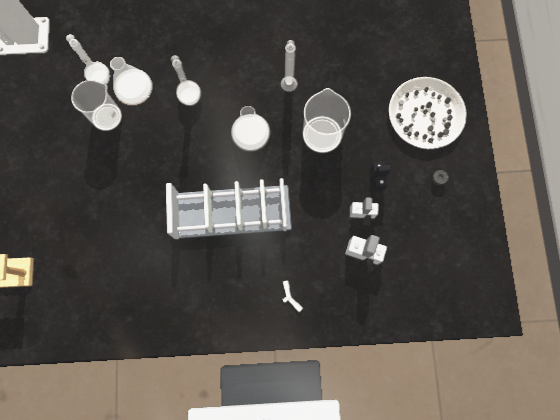

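View pics/wrist0.png

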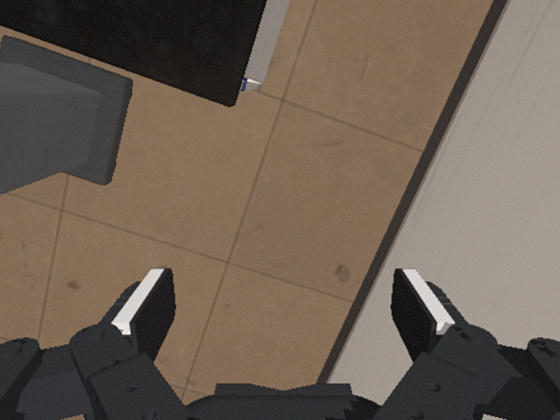

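```bash
cat > h.py <<'E'
import numpy as np,cv2,pickle
def proj(f,P):
    P=np.atleast_2d(P);T=f["world_to_cam"];c=P@T[:3,:3].T+T[:3,3]
    p=np.c_[c[:,0],-c[:,1],-c[:,2]]@f["mtx"].T
    return p[:,:2]/p[:,2:]
def ray(f,u,v,z):
    T=f["world_to_cam"];R=T[:3,:3];o=-R.T@T[:3,3]
    d=np.linalg.inv(f["mtx"])@[u,v,1];d=R.T@[d[0],-d[1],-d[2]]
    return o+d*(z-o[2])/d[2]
def load(n):return pickle.load(open(f"pics/{n}.pkl","rb"))
def crop(n,x0,y0,w,h,s,out,img=None):
    im=(load(n)["img"] if img is None else img)[y0:y0+h,x0:x0+w,::-1]
    cv2.imwrite(out,cv2.resize(im,None,fx=s,fy=s,interpolation=cv2.INTER_CUBIC))
E
python3 -c "
from h import *
crop('top0',330,150,75,60*2,5,'pics/c1.png')
crop('top0',155,170,150,80,5,'pics/c2.png')
crop('scene0',320,215,115,115,5,'pics/c3.png')
crop('scene0',180,140,150,105,5,'pics/c4.png')
"
```

```text
(no output)
```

View pics/c1.png

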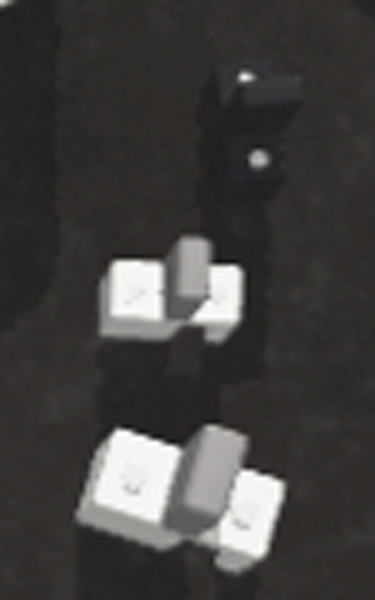

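View pics/c2.png

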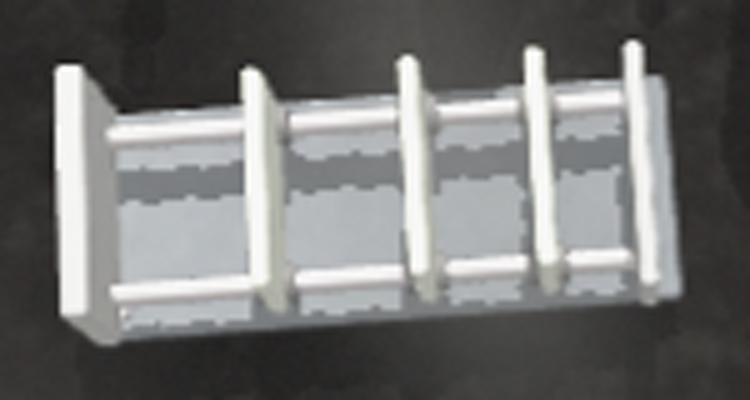

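View pics/c3.png

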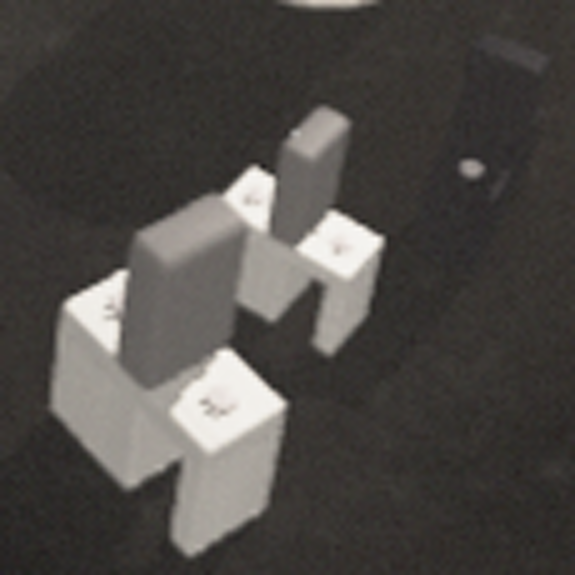

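View pics/c4.png

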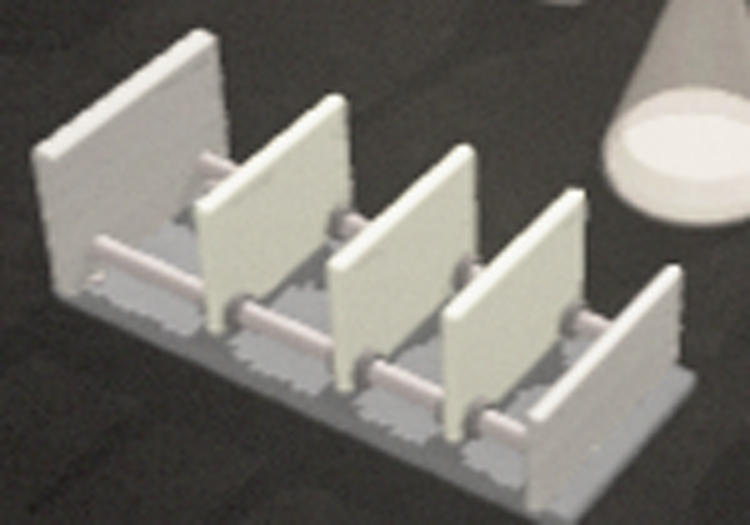

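```bash
cat > fit.py <<'E'
from h import *
from scipy.optimize import least_squares
ft,fs=load('top0'),load('scene0')
def px(o,p,s=5):return np.array([o[0]+(p[0]+.5)/s-.5,o[1]+(p[1]+.5)/s-.5])
def rot(P,x,y,a):
    c,s=np.cos(a),np.sin(a);return np.array([x+c*P[0]-s*P[1],y+s*P[0]+c*P[1],P[2]])
G=[(ft,(330,150),(112,260),(13,28,43)),(ft,(330,150),(103,318),(-13,28,43)),(ft,(330,150),(243,265),(13,-28,43)),(ft,(330,150),(238,322),(-13,-28,43)),
(ft,(330,150),(180,237),(14,7,89)),(ft,(330,150),(210,240),(14,-7,89)),(ft,(330,150),(206,297),(-14,-7,89)),
(fs,(320,215),(322,105),(14,7,89)),(fs,(320,215),(352,122),(14,-7,89)),(fs,(320,215),(303,160),(-14,-7,89)),(fs,(320,215),(278,145),(-14,7,89)),
(fs,(320,215),(383,240),(13,-28,43)),(fs,(320,215),(347,278),(-13,-28,43)),(fs,(320,215),(260,165),(13,28,43))]
def res(p):return np.concatenate([proj(f,rot(np.array(P)/1000,*p))[0]-px(o,q) for f,o,q,P in G])
s=least_squares(res,[.55,-.25,0],loss='soft_l1');print('gauge',s.x,np.degrees(s.x[2]));print(res(s.x).reshape(-1,2).round(1).tolist())
T=(155,170);S=(180,140)
E_=[(ft,T,(57,66),(55,6,90)),(ft,T,(82,66),(55,-6,90)),(ft,T,(62,315),(-55,6,90)),(ft,T,(85,317),(-55,-6,90)),
(fs,S,(197,30),(55,6,90)),(fs,S,(215,38),(55,-6,90)),(fs,S,(35,150),(-55,6,90)),(fs,S,(50,157),(-55,-6,90))]
D=[]
for i,(a,b,c,d) in enumerate([((252,69),(262,283),(338,97),(205,205)),((406,57),(422,272),(465,148),(340,265)),((536,47),(548,262),(575,192),(455,313))]):
    D+= [(i,ft,T,a,48),(i,ft,T,b,-48),(i,fs,S,c,48),(i,fs,S,d,-48)]
def res2(p):
    x,y,a=p[:3];R=[proj(f,rot(np.array(P)/1000,x,y,a))[0]-px(o,q) for f,o,q,P in E_]
    R+=[proj(f,rot(np.array([w/1000,-p[3+i],.09]),x,y,a))[0]-px(o,q) for i,f,o,q,w in D]
    return np.concatenate(R)
s=least_squares(res2,[.55,.2,0,.08,.14,.18],loss='soft_l1');print('end',s.x,np.degrees(s.x[2]));print(res2(s.x).reshape(-1,2).round(1).tolist())
a=s.x[2]
for d in s.x[3:]:print(rot(np.array([0,-d,0]),*s.x[:3]))
E
python3 fit.py
```

```text
gauge [ 0.55204846 -0.24789941 -0.1379136 ] -7.901867143290213
[[-0.2, -0.5], [1.1, -0.6], [-1.0, 0.4], [-0.4, 0.5], [-0.7, -0.6], [-0.1, -0.7], [0.2, 0.8], [-0.2, -0.6], [0.6, -0.2], [1.7, 0.9], [-0.2, -0.0], [0.4, 0.2], [-0.2, 1.0], [-1.4, 0.1]]
end [0.56711664 0.17246261 0.02211104 0.07851167 0.14494839 0.19904897] 1.2668691757619135
[[-1.0, -0.3], [-0.4, -0.7], [-0.4, 0.7], [0.8, -0.1], [0.1, -0.2], [0.8, -0.1], [-1.0, 0.8], [0.4, 1.3], [-0.2, -0.8], [-0.0, 0.6], [0.9, -0.1], [-0.8, 1.7], [0.1, -0.8], [-0.3, 0.3], [1.3, -0.4], [-1.0, 1.1], [-0.7, -0.8], [0.3, 0.2], [1.5, -0.6], [-0.9, 1.3]]
[0.56885247 0.09397012 0.        ]
[0.57032134 0.02754964 0.        ]
[ 0.57151746 -0.02653771  0.        ]
```

```bash
cat > mv.py <<'E'
import numpy as np
from scipy.spatial.transform import Rotation as Ro
from bench import r
def st():
    o=r.get_obs();R=Ro.from_rotvec(o["orientation"]).as_matrix()
    return o,R
def yawy(R): return np.degrees(np.arctan2(R[1,1],R[0,1]))  # world angle of tool y
def to(x,y,z,ya=None):
    """ya: wanted world angle (deg) of tool y axis, mod 180"""
    o,R=st();d=R.T@(np.array([x,y,z])-o["tcp_pos"])*1000
    t=0
    if ya is not None: t=-((ya-yawy(R)+90)%180-90)
    print('t',o["clock"],'tcp',o["tcp_pos"].round(4),'tool y',round(yawy(R),2),'F',o["contact_force"].round(1),'grip',round(o["grip_width"],4),'j',o["joints"].round(2));print('shift',d.round(1),'turn',round(t,2))
E
python3 -c "
from mv import *
to(.552,-.248,.2,90-7.9);print(st()[1].round(3))"
```

```text
t 0.15 tcp [ 0.2235 -0.6365  0.2306] tool y -70.65 F [-0.9  0.9 -0.1] grip 0.0855 j [ 1.12  0.48  0.02  1.56 -0.01  1.11 -0.08]
shift [ 438.6 -257.6   30.9] turn 27.25
[[ 0.944  0.331 -0.001]
 [ 0.331 -0.944  0.001]
 [-0.    -0.001 -1.   ]]
```

send_rows(moves=[40,-24,0,3,90,-53,0,6,140,-82,0,9,190,-112,0,13,240,-141,0,16,290,-170,0,20,330,-194,0,24,350,-206,0,27.3], hand=0)

```text
clock: 1.15
tcp_pos: [0.4876, -0.3233, 0.2311]
orientation: [-3.133, 0.214, -0.0]
contact_force: [-0.6, 0.6, -0.1]
grip_width: 0.0855
```

```bash
python3 -c "
from mv import *
from h import *
to(.552,-.248,.231,90-7.9)
f=r.grab_frame('wrist');pickle.dump(f,open('pics/wrist1.pkl','wb'));cv2.imwrite('pics/wrist1.png',f['img'][:,:,::-1])"
```

```text
t 1.15 tcp [ 0.4876 -0.3233  0.2311] tool y -97.82 F [-0.6  0.6 -0.1] grip 0.0855 j [ 0.51  0.33 -0.03  1.77  0.01  1.04 -1.24]
shift [ 53.5 -83.3   0.2] turn 0.08
```

View pics/wrist1.png

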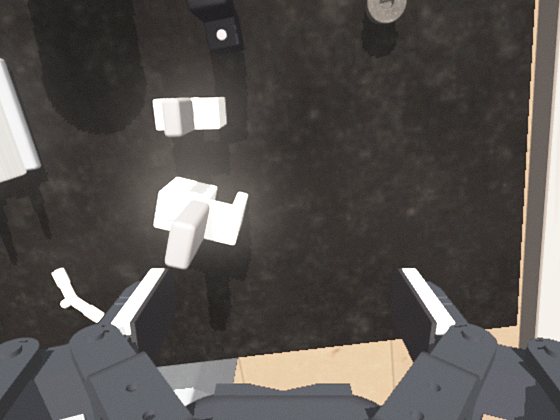

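```bash
python3 -c "
from h import *
crop('wrist1',140,80,100,70,7,'pics/c5.png')
f=load('wrist1')
from fit import rot
for P in [(13,28,43),(-13,28,43),(13,-28,43),(-13,-28,43),(14,7,89),(14,-7,89),(-14,-7,89),(-14,7,89)]:
  q=proj(f,rot(np.array(P)/1000,.552,-.248,-.138))[0];print(P,q.round(1),((q-[140,80]+.5)*7-.5).round(0))
" | tail -8
```

```text
(13, 28, 43) [152.7  99.3] [ 92. 138.]
(-13, 28, 43) [155.7 130.1] [113. 354.]
(13, -28, 43) [218.1  99.3] [550. 138.]
(-13, -28, 43) [219.6 130.1] [560. 354.]
(14, 7, 89) [160.2  99.7] [144. 141.]
(14, -7, 89) [179.2  99.7] [277. 141.]
(-14, -7, 89) [182.2 138. ] [298. 409.]
(-14, 7, 89) [163.7 138. ] [169. 409.]
```

View pics/c5.png

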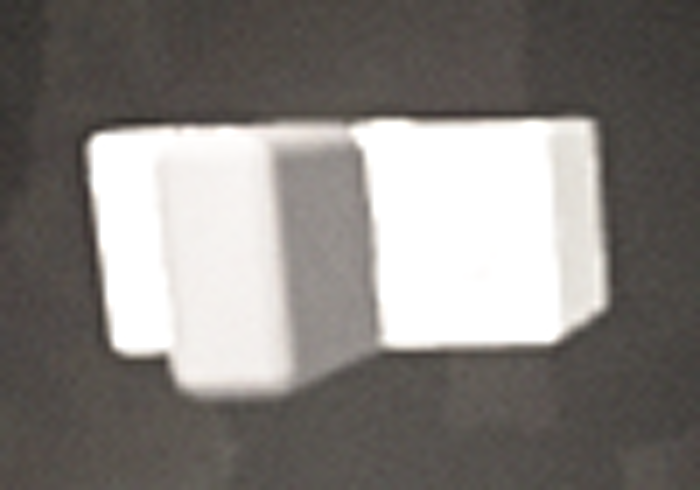

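```bash
cat > fit2.py <<'E'
from fit import *
fw=load('wrist1');O=(140,80)
W=[((88,133),(13,28,43)),((112,354),(-13,28,43)),((550,120),(13,-28,43)),((557,345),(-13,-28,43)),((155,138),(14,7,89)),((272,138),(14,-7,89)),((292,392),(-14,-7,89)),((178,392),(-14,7,89))]
rw=lambda p:np.concatenate([proj(fw,rot(np.array(P)/1000,*p))[0]-px(O,q,7) for q,P in W])
s=least_squares(rw,[.55,-.25,-.1],loss='soft_l1');print('wrist only',s.x,np.degrees(s.x[2]),rw(s.x).round(1))
E
python3 fit2.py|tail -2; python3 -c "
from mv import *
to(.553,-.2475,.22,90-6.5)"
```

```text
wrist only [ 0.55294492 -0.24813768 -0.12245974] -7.016426418610441 [ 0.2  0.1  0.3 -0.7 -0.4  0.9  0.6 -0.4 -1.9 -0.8  0.3 -1.1  1.1  1.
 -1.1  1.3]
t 1.2 tcp [ 0.4894 -0.3211  0.2311] tool y -97.79 F [ 1.3  2.2 -0.2] grip 0.0856 j [ 0.5   0.33 -0.04  1.77  0.01  1.04 -1.24]
shift [ 53.  -81.5  11.4] turn -1.29
```

send_rows(moves=[15,-25,0,0,35,-55,10,-0.5,50,-77,30,-1,53,-81.5,60,-1.2,53,-81.5,90,-1.2,53,-81.5,95,-1.2])

```text
clock: 1.95
tcp_pos: [0.5475, -0.2532, 0.1341]
orientation: [-3.135, 0.185, 0.007]
contact_force: [-0.3, -0.2, 0.2]
grip_width: 0.0854
```

```bash
python3 -c "
from mv import *
from h import *
f=r.grab_frame('wrist');pickle.dump(f,open('pics/wrist2.pkl','wb'));cv2.imwrite('pics/wrist2.png',f['img'][:,:,::-1])
to(.5527,-.248,.05,90-6.8)
"
```

```text
t 2.0 tcp [ 0.5481 -0.2535  0.1349] tool y -96.76 F [ 0.4 -0.2  0.3] grip 0.0854 j [ 0.38  0.47 -0.07  1.81  0.04  0.87 -1.4 ]
shift [ 4.2 -5.9 84.9] turn 0.04
```

View pics/wrist2.png

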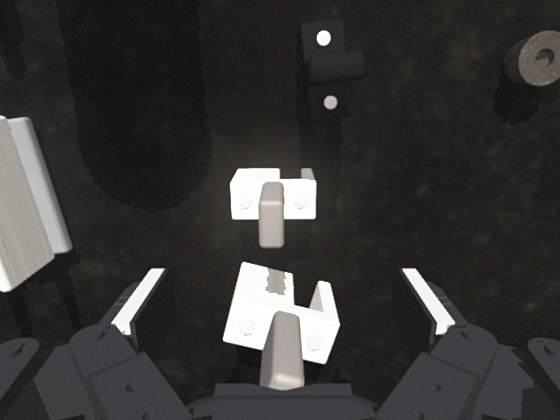

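send_rows(moves=[0,0,15,0,0,0,25,0])

```text
clock: 2.25
tcp_pos: [0.5496, -0.2535, 0.1112]
orientation: [3.136, -0.185, 0.001]
contact_force: [-0.6, 0.1, -1.1]
grip_width: 0.0855
```

```bash
python3 -c "
from mv import *
to(.5527,-.248,.05,90-6.8)
"
```

```text
t 2.25 tcp [ 0.5496 -0.2535  0.1112] tool y -96.76 F [-0.6  0.1 -1.1] grip 0.0855 j [ 0.38  0.5  -0.07  1.83  0.05  0.82 -1.4 ]
shift [ 2.4 -5.8 61.2] turn 0.04
```

send_rows(moves=[2.4,-5.8,5,0,2.4,-5.8,20,0,2.4,-5.8,38,0,2.4,-5.8,52,0,2.4,-5.8,60,0,2.4,-5.8,61,0,2.4,-5.8,61,0])

```text
clock: 3.12
tcp_pos: [0.5528, -0.2478, 0.0506]
orientation: [3.136, -0.185, 0.001]
contact_force: [0.9, -1.3, -0.4]
grip_width: 0.0856
```

```bash
python3 -c "
from mv import *
from h import *
f=r.grab_frame('wrist');cv2.imwrite('pics/wrist3.png',f['img'][:,:,::-1])
to(.5527,-.248,.05,90-6.8)
"
```

```text
t 3.175 tcp [ 0.5529 -0.2479  0.0508] tool y -96.75 F [0.2 0.2 0.8] grip 0.0856 j [ 0.37  0.58 -0.07  1.86  0.06  0.7  -1.42]
shift [-0.2  0.2  0.8] turn 0.05
```

View pics/wrist3.png

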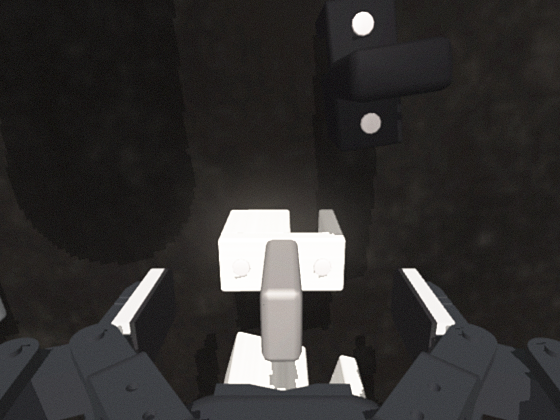

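send_rows(moves=[0,0,0,0,0,0,0,0,0,0,0,0,0,0,0,0,0,0,0,0,0,0,0,0], hand=1, newtons=80)

```text
clock: 3.92
tcp_pos: [0.5525, -0.2477, 0.0504]
orientation: [3.136, -0.185, 0.0]
contact_force: [0.5, 0.7, 1.7]
grip_width: 0.0132
```

```bash
python3 -c "
from mv import *
from h import *
f=r.grab_frame('wrist');cv2.imwrite('pics/wrist4.png',f['img'][:,:,::-1])
to(.5527,-.248,.05,90-6.8)
"
```

```text
t 3.975 tcp [ 0.5526 -0.2477  0.0504] tool y -96.75 F [-0.5 -0.5  1. ] grip 0.0129 j [ 0.37  0.58 -0.07  1.86  0.06  0.7  -1.42]
shift [0.2 0.3 0.4] turn 0.05
```

View pics/wrist4.png

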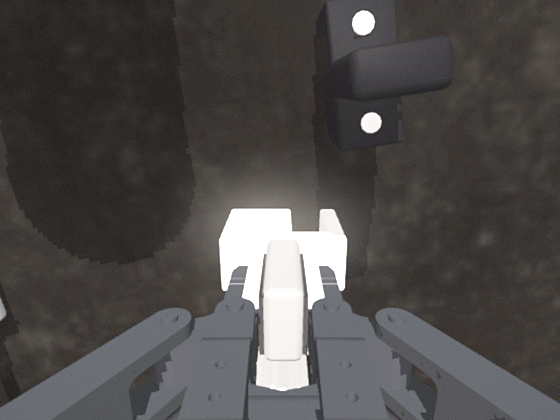

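```bash
python3 -c "
from mv import *
to(.5686,.106,.19,91.27)
"
```

```text
t 3.975 tcp [ 0.5526 -0.2477  0.0504] tool y -96.75 F [-0.5 -0.5  1. ] grip 0.0129 j [ 0.37  0.58 -0.07  1.86  0.06  0.7  -1.42]
shift [ -25.6 -353.1 -139.6] turn -8.02
```

send_rows(moves=[0,0,-15,0,0,0,-45,0,0,0,-85,0,0,0,-120,0,-2,-20,-138,-1,-5,-60,-140,-2,-8,-100,-140,-3,-10,-120,-140,-4])

```text
clock: 4.97
tcp_pos: [0.5562, -0.1232, 0.19]
orientation: [-3.14, 0.066, 0.002]
contact_force: [-0.4, 0.2, -1.2]
grip_width: 0.0129
```

send_rows(moves=[-2,-40,0,-1,-5,-80,0,-2,-8,-120,0,-2.5,-11,-160,0,-3,-13,-195,0,-3.5,-15,-220,0,-4,-15.6,-233,0,-4,-15.6,-233,0,-4])

```text
clock: 5.98
tcp_pos: [0.552, 0.1065, 0.1901]
orientation: [3.141, 0.036, -0.001]
contact_force: [-0.4, 0.3, -1.3]
grip_width: 0.013
```

```bash
python3 -c "
from mv import *
from h import *
for n in ('wrist','top','scene'):
  f=r.grab_frame(n);pickle.dump(f,open(f'pics/{n}5.pkl','wb'));cv2.imwrite(f'pics/{n}5.png',f['img'][:,:,::-1])
to(.5686,.106,.19,91.27)
"
```

```text
t 6.125 tcp [0.5523 0.1044 0.1901] tool y -88.87 F [ 0.9 -0.5 -1.9] grip 0.013 j [-0.11  0.35 -0.23  1.86  0.1   0.95 -1.94]
shift [16.3 -1.2  0.1] turn -0.14
```

View pics/wrist5.png

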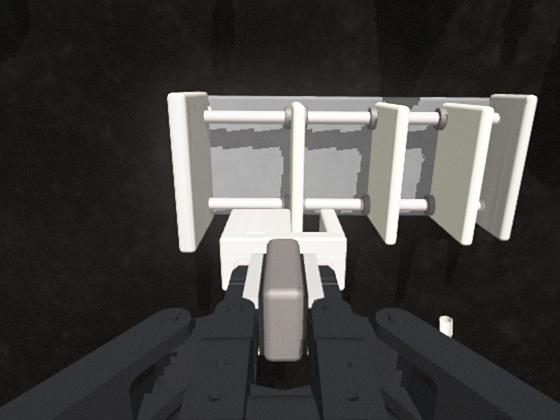

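View pics/scene5.png

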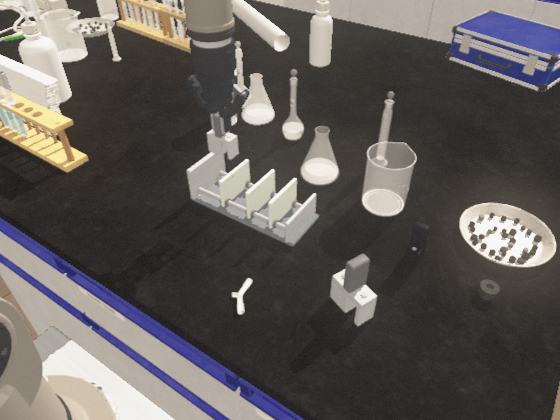

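```bash
python3 -c "
from h import *
crop('wrist5',160,85,100*2,170,4,'pics/c6.png')
crop('wrist5',350,85,190,170,4,'pics/c7.png')"
```

```text
(no output)
```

View pics/c6.png

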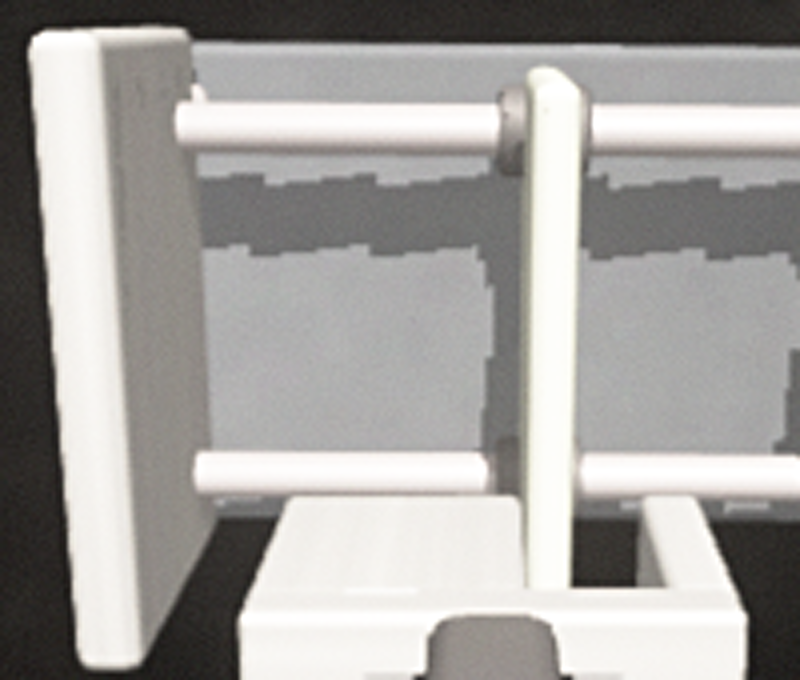

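View pics/c7.png

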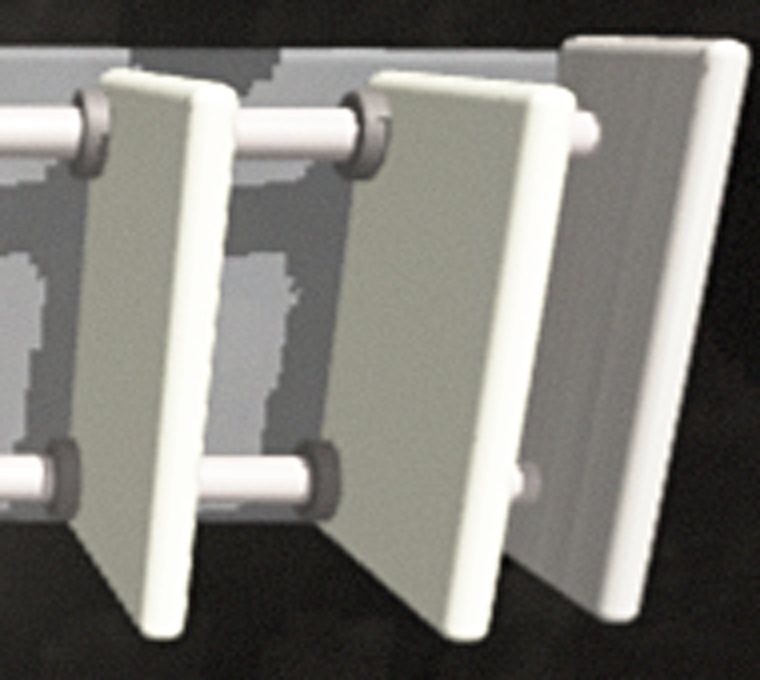

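```bash
cat > f3.py <<'E'
from h import *
from fit import px,rot
from scipy.optimize import least_squares
f=load('wrist5')
A=(160,85);B=(350,85)
E_=[(A,(32,33),(55,6)),(A,(100,33),(55,-6)),(A,(80,668),(-55,6)),(A,(140,665),(-55,-6))]
D=[(0,A,(553,80),48),(1,B,(214,88),48),(1,B,(165,637),-48),(2,B,(551,92),48),(2,B,(466,637),-48)]
def res(p):
    R=[proj(f,rot(np.array([a/1000,b/1000,.09]),*p[:3]))[0]-px(o,q,4) for o,q,(a,b) in E_]
    R+=[proj(f,rot(np.array([w/1000,-p[3+i],.09]),*p[:3]))[0]-px(o,q,4) for i,o,q,w in D]
    m=ray(f,*px(A,(549.5,580),4),.09)[:2]  # point on d1 centreline
    c,s=np.cos(p[2]),np.sin(p[2]); e=-s*(m[0]-p[0])+c*(m[1]-p[1])+p[3]
    return np.concatenate(R+[[e*1500]])
s=least_squares(res,[.567,.172,.02,.08,.14,.18],loss='soft_l1');print(s.x,np.degrees(s.x[2]));print(res(s.x).round(1))
for d in s.x[3:]:print(rot(np.array([0,-d,0]),*s.x[:3]))
E
python3 f3.py|tail -6; python3 -c "
from h import *
f=load('wrist5');print(-f['world_to_cam'][:3,:3].T@f['world_to_cam'][:3,3])"
```

```text
[0.56851228 0.17401258 0.01717436 0.07702089 0.14351341 0.1968059 ] 0.9840184556136997
[-1.9 -0.5  0.3 -0.4 -0.2  1.9  1.6  2.7  0.6 -0.1  0.6 -1.6 -0.8  1.3
  0.7 -2.2 -0.8  1.6 -0.6]
[0.569835   0.09700305 0.        ]
[0.57097691 0.03052033 0.        ]
[ 0.57189213 -0.0227643   0.        ]
[0.62767302 0.10829171 0.33244971]
```

```bash
cat > f4.py <<'E'
from f3 import *
from scipy.spatial.transform import Rotation
W=[((521,497),(13,-4,0)),((640,497),(13,-20,0)),((697,497),(13,-28,0)),((285,497),(13,28,0)),((243,605),(13,28,43)),((745,605),(13,-28,43))]
def rg(p):return np.concatenate([proj(f,rot(np.array(P)/1000,p[0],p[1],p[2])+[0,0,.1397])[0]-px(A,q,4) for q,P in W])
s=least_squares(rg,[.55,.104,.02]);print('gauge',s.x,np.degrees(s.x[2]),rg(s.x).round(1))
E
python3 f4.py|tail -2
```

```text
[ 0.57189213 -0.0227643   0.        ]
gauge [0.55240834 0.10645504 0.01700441] 0.9742811436020639 [ 0.2 -1.3 -0.2 -1.2  0.3 -1.1  0.4 -1.5 -2.   1.9  1.5  2.4]
```

```bash
python3 -c "
from mv import *
to(.5695,.1085,.19,91.0)
"
```

```text
t 6.125 tcp [0.5523 0.1044 0.1901] tool y -88.87 F [ 0.9 -0.5 -1.9] grip 0.013 j [-0.11  0.35 -0.23  1.86  0.1   0.95 -1.94]
shift [17.2 -3.7  0.1] turn 0.13
```

send_rows(moves=[8,-2,5,0.1,17,-3.7,15,0.1,17,-3.7,30,0.1,17,-3.7,40,0.1,17,-3.7,40,0.1])

```text
clock: 6.75
tcp_pos: [0.5681, 0.11, 0.1488]
orientation: [3.141, 0.032, -0.004]
contact_force: [-0.7, -0.6, -1.5]
grip_width: 0.0129
```

```bash
python3 -c "
from mv import *
from h import *
for n in ('wrist',):
  f=r.grab_frame(n);pickle.dump(f,open(f'pics/{n}6.pkl','wb'));cv2.imwrite(f'pics/{n}6.png',f['img'][:,:,::-1])
to(.5695,.1085,.112,91.0)
crop('wrist6',160,85,200,170,4,'pics/c8.png')
"
```

```text
t 6.8 tcp [0.5686 0.1102 0.1497] tool y -88.84 F [ 0.   0.5 -1.3] grip 0.0133 j [-0.12  0.42 -0.22  1.85  0.12  0.88 -1.95]
shift [ 0.9  1.7 37.7] turn 0.16
```

View pics/wrist6.png

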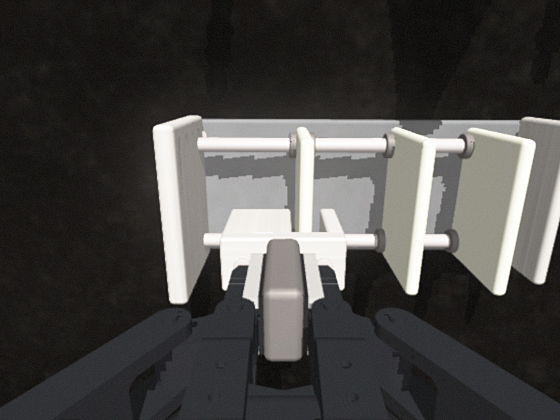

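View pics/c8.png

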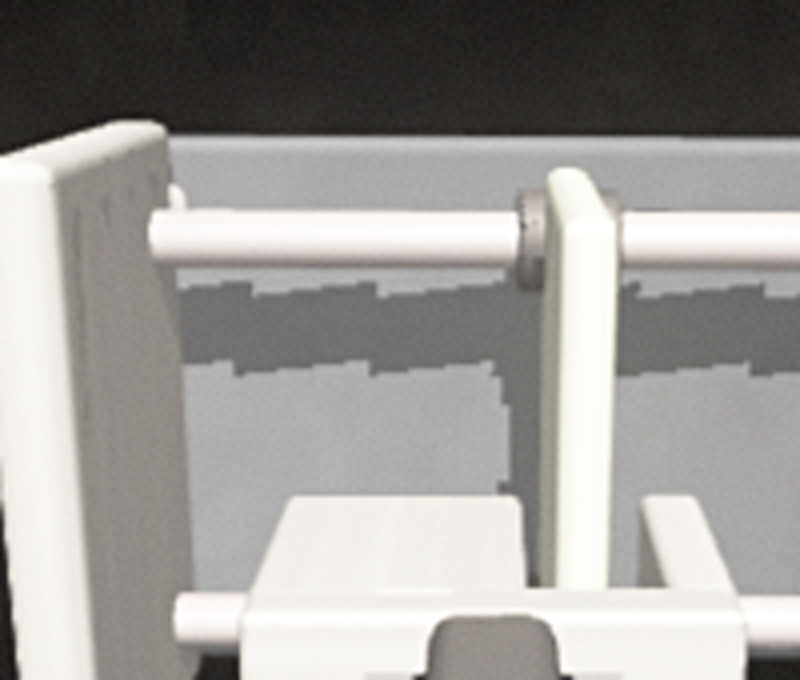

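send_rows(moves=[0.5,0.8,5,0,0.9,0.8,15,0,0.9,0.8,25,0,0.9,0.8,32,0,0.9,0.8,33,0,0.9,0.8,33,0])

```text
clock: 7.55
tcp_pos: [0.5702, 0.1095, 0.1173]
orientation: [-3.141, -0.032, -0.0]
contact_force: [-0.3, -0.5, -1.3]
grip_width: 0.013
```

```bash
python3 -c "
from mv import *
from h import *
for n in ('wrist',):
  f=r.grab_frame(n);pickle.dump(f,open(f'pics/{n}7.pkl','wb'));cv2.imwrite(f'pics/{n}7.png',f['img'][:,:,::-1])
to(.5695,.1085,.112,91.0)
"
```

```text
t 7.6 tcp [0.5703 0.1095 0.1175] tool y -88.85 F [-0.2  0.2 -1.6] grip 0.0128 j [-0.13  0.47 -0.22  1.87  0.13  0.82 -1.96]
shift [-0.8  1.   5.5] turn 0.15
```

View pics/wrist7.png

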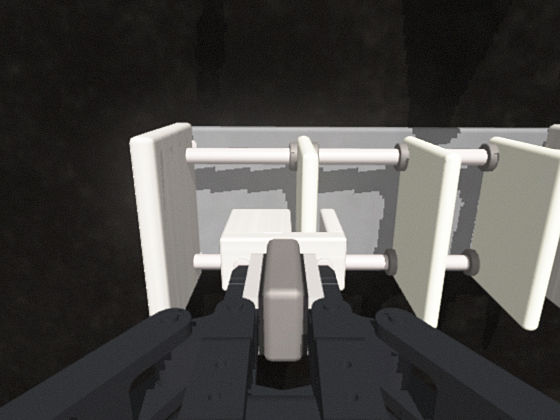

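send_rows(moves=[0,-2,0,0,0,-5,0,0,0,-9,0,0,0,-13,0,0,0,-17,0,0,0,-20,0,0,0,-23,0,0,0,-25,0,0])

```text
clock: 8.6
tcp_pos: [0.57, 0.132, 0.1175]
orientation: [3.138, 0.029, 0.0]
contact_force: [0.1, -6.1, 1.0]
grip_width: 0.0131
```

send_rows(moves=[0,-0.5,0,0,0,-1,0,0])

```text
clock: 8.85
tcp_pos: [0.57, 0.1329, 0.1175]
orientation: [3.138, 0.029, 0.0]
contact_force: [1.2, -5.5, 0.7]
grip_width: 0.0132
```

```bash
python3 -c "
from mv import *
from h import *
for n in ('wrist',):
  f=r.grab_frame(n);pickle.dump(f,open(f'pics/{n}8.pkl','wb'));cv2.imwrite(f'pics/{n}8.png',f['img'][:,:,::-1])
to(.5695,.1085,.112,91.0)
"
```

```text
t 8.9 tcp [0.57   0.133  0.1175] tool y -88.95 F [ 0.5 -5.7  0.2] grip 0.0131 j [-0.17  0.47 -0.22  1.86  0.14  0.82 -2.01]
shift [-0.9 24.5  5.6] turn 0.05
```

View pics/wrist8.png

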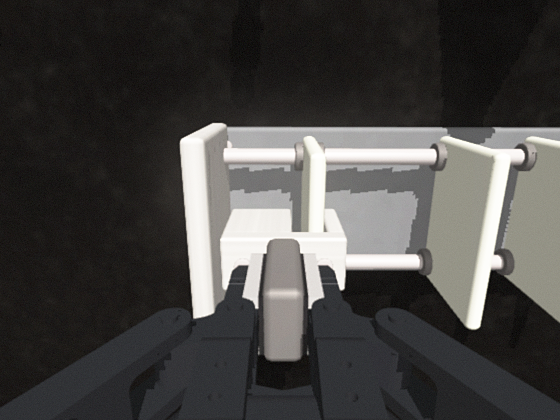

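send_rows(moves=[0,-1.5,0,0,0,-3,0,0,0,-4,0,0,0,-5,0,0])

```text
clock: 9.4
tcp_pos: [0.5699, 0.1379, 0.1175]
orientation: [3.138, 0.029, 0.0]
contact_force: [0.9, -7.0, -0.1]
grip_width: 0.0127
```

send_rows(moves=[0,-0.5,0,0,0,-1,0,0])

```text
clock: 9.65
tcp_pos: [0.5698, 0.1389, 0.1175]
orientation: [3.138, 0.029, 0.0]
contact_force: [0.2, -6.2, 0.6]
grip_width: 0.0129
```

send_rows(moves=[0,-0.5,0,0,0,-1,0,0])

```text
clock: 9.9
tcp_pos: [0.5699, 0.1399, 0.1175]
orientation: [3.138, 0.029, 0.0]
contact_force: [0.4, -6.0, 0.5]
grip_width: 0.0134
```

send_rows(moves=[0,-0.5,0,0,0,-1,0,0])

```text
clock: 10.15
tcp_pos: [0.5698, 0.1408, 0.1175]
orientation: [3.138, 0.029, 0.0]
contact_force: [0.3, -5.7, 1.0]
grip_width: 0.0133
```

send_rows(moves=[0,-0.5,0,0,0,-1,0,0,0,-1,0,0])

```text
clock: 10.52
tcp_pos: [0.5698, 0.1413, 0.1175]
orientation: [3.138, 0.028, 0.0]
contact_force: [-0.2, -6.7, 1.2]
grip_width: 0.013
```

send_rows(moves=[0,-0.5,0,0,0,-1,0,0,0,-1,0,0])

```text
clock: 10.9
tcp_pos: [0.5698, 0.1414, 0.1174]
orientation: [3.137, 0.027, -0.0]
contact_force: [-0.5, -8.1, 2.3]
grip_width: 0.013
```

```bash
python3 -c "
from mv import *
from h import *
for n in ('wrist',):
  f=r.grab_frame(n);pickle.dump(f,open(f'pics/{n}9.pkl','wb'));cv2.imwrite(f'pics/{n}9.png',f['img'][:,:,::-1])
to(.5695,.1085,.112,91.0)
crop('wrist9',180,120,200,140,4,'pics/c9.png')
"
```

```text
t 10.95 tcp [0.5698 0.1414 0.1174] tool y -89.0 F [ 0.7 -8.5  1.2] grip 0.0132 j [-0.18  0.48 -0.22  1.86  0.14  0.83 -2.03]
shift [-0.9 32.9  5.6] turn -0.0
```

View pics/c9.png

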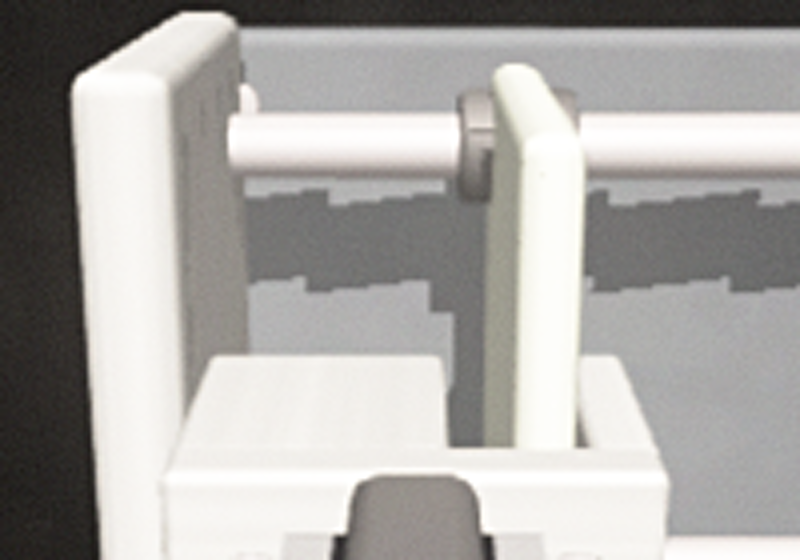

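send_rows(moves=[0,3,0,0,0,7,0,0,0,7.5,0,0,0,7.5,-5,0,0,7.5,-18,0,0,7.5,-32,0,0,7.5,-42,0,0,7.5,-42,0])

```text
clock: 11.95
tcp_pos: [0.5703, 0.1382, 0.1607]
orientation: [-3.141, -0.032, -0.004]
contact_force: [-0.1, 0.3, -1.9]
grip_width: 0.0132
```

```bash
python3 -c "
from mv import *
to(.5710,.0432,.155,91.0)
"
```

```text
t 11.95 tcp [0.5703 0.1382 0.1607] tool y -88.85 F [-0.1  0.3 -1.9] grip 0.0132 j [-0.17  0.42 -0.23  1.83  0.12  0.9  -2.  ]
shift [-1.2 95.   5.6] turn 0.15
```

send_rows(moves=[0,15,0,0,0,35,0,0,-0.5,58,0,0,-0.5,78,0,0,-0.5,90,2,0,-0.5,95,5,0,-0.5,95,6,0,-0.5,95,6,0])

```text
clock: 12.95
tcp_pos: [0.5708, 0.044, 0.1532]
orientation: [-3.141, -0.034, 0.0]
contact_force: [0.5, -1.0, -1.4]
grip_width: 0.0132
```

```bash
python3 -c "
from mv import *
from h import *
for n in ('wrist',):
  f=r.grab_frame(n);pickle.dump(f,open(f'pics/{n}10.pkl','wb'));cv2.imwrite(f'pics/{n}10.png',f['img'][:,:,::-1])
to(.5710,.0432,.1175,91.0)
crop('wrist10',180,85,200,150,4,'pics/c10.png')
"
```

```text
t 13.0 tcp [0.5709 0.044  0.1533] tool y -88.76 F [ 0.1 -0.1 -1.2] grip 0.0129 j [-0.02  0.41 -0.21  1.87  0.1   0.88 -1.83]
shift [ 0.1  0.8 35.8] turn 0.24
```

View pics/c10.png

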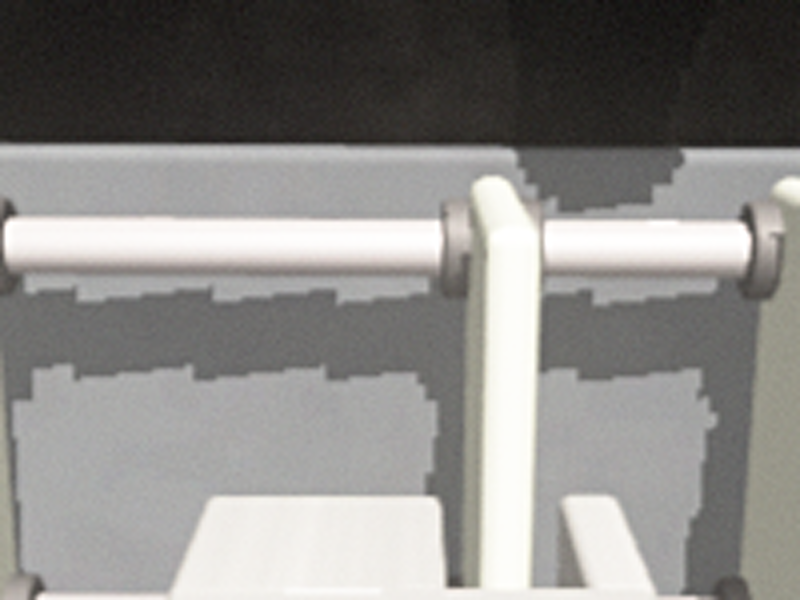

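View pics/wrist10.png

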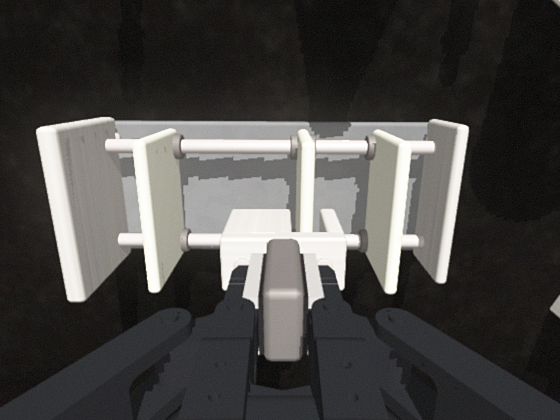

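send_rows(moves=[0,1.9,3,0.2,0,1.9,12,0.2,0,1.9,24,0.2,0,1.9,34,0.2,0,1.9,36,0.2,0,1.9,36,0.2])

```text
clock: 13.75
tcp_pos: [0.5709, 0.0411, 0.1171]
orientation: [-3.141, -0.026, 0.0]
contact_force: [0.1, 0.1, -1.0]
grip_width: 0.0132
```

```bash
python3 -c "
from mv import *
from h import *
for n in ('wrist',):
  f=r.grab_frame(n);pickle.dump(f,open(f'pics/{n}11.pkl','wb'));cv2.imwrite(f'pics/{n}11.png',f['img'][:,:,::-1])
to(.5710,.0854+.008,.1175,91.0)
"
```

```text
t 13.8 tcp [0.5712 0.0411 0.1174] tool y -89.04 F [ 0.1  0.8 -1.5] grip 0.0129 j [-0.03  0.45 -0.2   1.89  0.12  0.81 -1.84]
shift [  0.7 -52.3  -0.1] turn -0.04
```

View pics/wrist11.png

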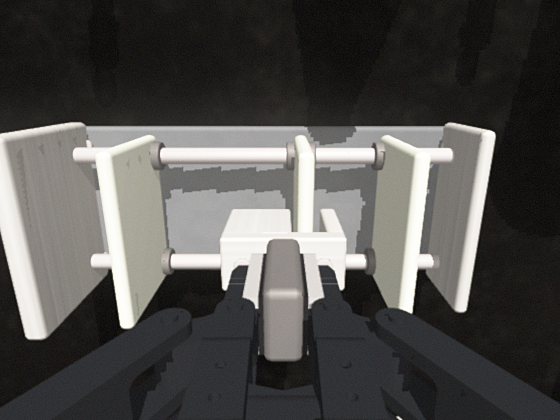

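send_rows(moves=[0,-3,0,0,0,-8,0,0,0,-14,0,0,0,-20,0,0,0,-26,0,0,0,-31,0,0,0,-34,0,0,0,-36,0,0])

```text
clock: 14.8
tcp_pos: [0.5707, 0.0749, 0.1176]
orientation: [3.139, 0.024, 0.001]
contact_force: [1.0, -6.7, 0.2]
grip_width: 0.0135
```

send_rows(moves=[0,-3,0,0,0,-6,0,0,0,-9,0,0,0,-11,0,0,0,-13,0,0,0,-14,0,0,0,-14,0,0])

```text
clock: 15.68
tcp_pos: [0.5705, 0.089, 0.1176]
orientation: [3.139, 0.024, 0.001]
contact_force: [0.4, -5.7, -0.9]
grip_width: 0.0132
```

send_rows(moves=[0,-0.5,0,0,0,-1,0,0,0,-1.5,0,0,0,-2,0,0])

```text
clock: 16.18
tcp_pos: [0.5705, 0.0907, 0.1176]
orientation: [3.139, 0.024, 0.001]
contact_force: [0.8, -5.7, -0.5]
grip_width: 0.0128
```

send_rows(moves=[0,-0.5,0,0,0,-1,0,0,0,-1,0,0])

```text
clock: 16.55
tcp_pos: [0.5704, 0.0918, 0.1176]
orientation: [3.139, 0.024, 0.001]
contact_force: [0.6, -5.2, -0.4]
grip_width: 0.0133
```

send_rows(moves=[0,-0.5,0,0,0,-1,0,0,0,-1,0,0])

```text
clock: 16.92
tcp_pos: [0.5704, 0.0928, 0.1176]
orientation: [3.139, 0.024, 0.001]
contact_force: [0.6, -5.5, -0.7]
grip_width: 0.0128
```

send_rows(moves=[0,-0.5,0,0,0,-0.5,0,0])

```text
clock: 17.18
tcp_pos: [0.5704, 0.0932, 0.1176]
orientation: [3.139, 0.024, 0.001]
contact_force: [0.1, -5.6, 0.5]
grip_width: 0.013
```

send_rows(moves=[0,-0.5,0,0,0,-0.5,0,0])

```text
clock: 17.42
tcp_pos: [0.5704, 0.0932, 0.1175]
orientation: [3.138, 0.023, 0.0]
contact_force: [0.8, -7.3, 1.2]
grip_width: 0.0131
```

send_rows(moves=[0,-0.5,0,0,0,-0.7,0,0,0,-0.7,0,0])

```text
clock: 17.8
tcp_pos: [0.5704, 0.0933, 0.1176]
orientation: [3.137, 0.023, 0.0]
contact_force: [1.9, -8.7, 0.6]
grip_width: 0.0133
```

```bash
python3 -c "
from mv import *
from h import *
for n in ('wrist',):
  f=r.grab_frame(n);pickle.dump(f,open(f'pics/{n}12.pkl','wb'));cv2.imwrite(f'pics/{n}12.png',f['img'][:,:,::-1])
to(.5710,.0934,.1175,91.0)
"
```

```text
t 17.85 tcp [0.5705 0.0933 0.1176] tool y -89.18 F [-0.8 -8.5 -0.4] grip 0.0133 j [-0.11  0.46 -0.2   1.88  0.13  0.81 -1.94]
shift [ 0.6 -0.1  0.1] turn -0.18
```

View pics/wrist12.png

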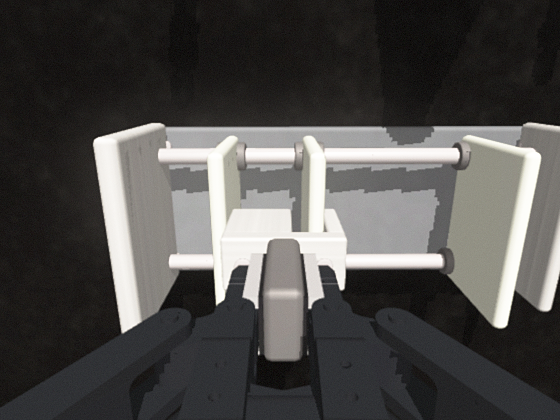

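send_rows(moves=[0,3,0,0,0,7,0,0,0,7.7,0,0,0,7.7,-5,0,0,7.7,-18,0,0,7.7,-32,0,0,7.7,-42,0,0,7.7,-42,0])

```text
clock: 18.85
tcp_pos: [0.5709, 0.0892, 0.1607]
orientation: [-3.141, -0.026, -0.004]
contact_force: [-0.6, 0.1, -1.0]
grip_width: 0.0129
```

```bash
python3 -c "
from mv import *
to(.5718,-.0108,.153,91.0)
"
```

```text
t 18.85 tcp [0.5709 0.0892 0.1607] tool y -89.05 F [-0.6  0.1 -1. ] grip 0.0129 j [-0.1   0.4  -0.21  1.85  0.11  0.89 -1.91]
shift [ -0.8 100.    7.6] turn -0.05
```

send_rows(moves=[0,15,0,0,0,37,0,0,-0.5,61,0,0,-0.5,83,0,0,-0.5,95,3,0,-0.5,100,6,0,-0.5,100,7,0,-0.5,100,7,0])

```text
clock: 19.85
tcp_pos: [0.5713, -0.0099, 0.1521]
orientation: [-3.141, -0.028, 0.0]
contact_force: [-1.0, -0.3, -1.9]
grip_width: 0.0132
```

```bash
python3 -c "
from mv import *
from h import *
for n in ('wrist',):
  f=r.grab_frame(n);pickle.dump(f,open(f'pics/{n}13.pkl','wb'));cv2.imwrite(f'pics/{n}13.png',f['img'][:,:,::-1])
to(.5718,-.0108,.1175,91.0)
crop('wrist13',180,85,200,150,4,'pics/c13.png')
"
```

```text
t 19.9 tcp [ 0.5713 -0.0099  0.1523] tool y -88.96 F [ 0.5  0.1 -0.8] grip 0.0129 j [ 0.06  0.4  -0.19  1.87  0.09  0.87 -1.73]
shift [ 0.4  0.9 34.8] turn 0.04
```

View pics/c13.png

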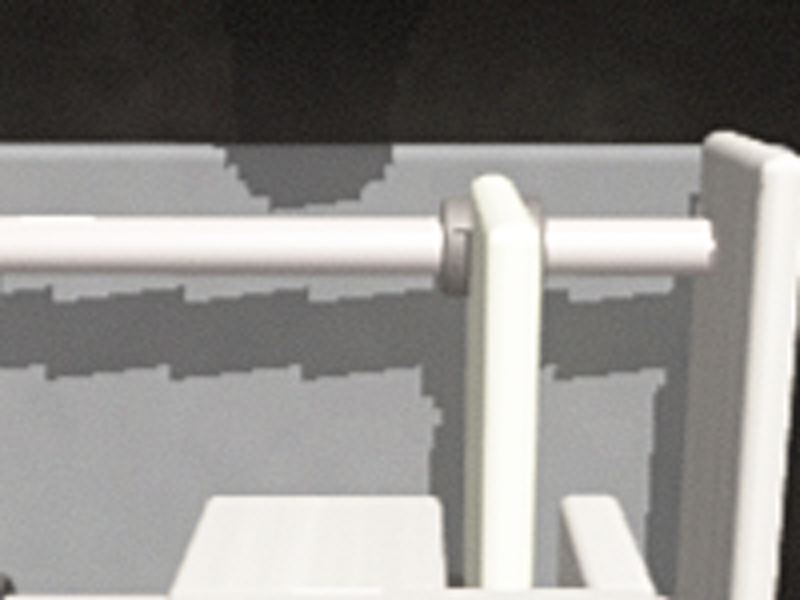

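View pics/wrist13.png

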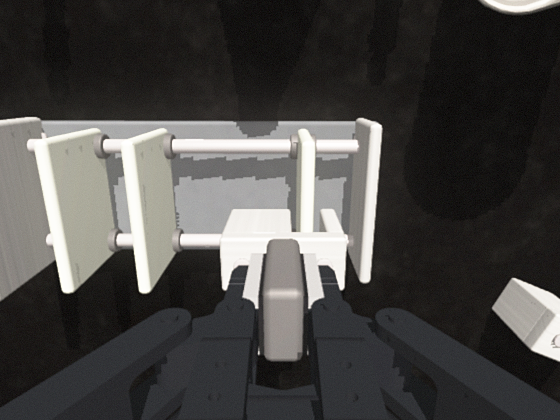

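send_rows(moves=[0,1.8,3,0,0,1.8,12,0,0,1.8,24,0,0,1.8,33,0,0,1.8,35,0,0,1.8,35,0])

```text
clock: 20.65
tcp_pos: [0.5714, -0.0127, 0.1172]
orientation: [3.141, 0.026, -0.0]
contact_force: [0.3, 0.7, -2.2]
grip_width: 0.013
```

```bash
python3 -c "
from mv import *
from h import *
for n in ('wrist',):
  f=r.grab_frame(n);pickle.dump(f,open(f'pics/{n}14.pkl','wb'));cv2.imwrite(f'pics/{n}14.png',f['img'][:,:,::-1])
to(.5710,.0453,.1175,91.0)
"
```

```text
t 20.7 tcp [ 0.5715 -0.0127  0.1174] tool y -89.05 F [-0.5  1.3 -1.6] grip 0.0132 j [ 0.05  0.45 -0.18  1.9   0.11  0.8  -1.74]
shift [  0.4 -58.   -0.1] turn -0.05
```

View pics/wrist14.png

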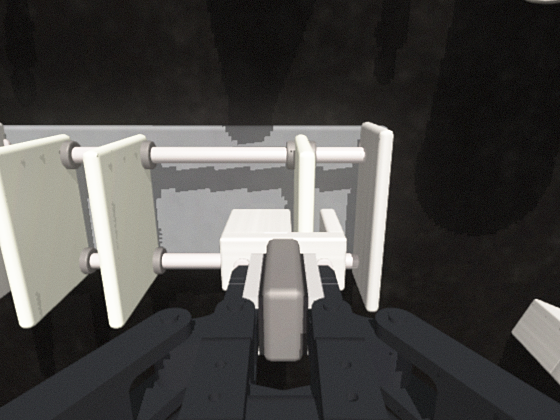

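send_rows(moves=[0,-3,0,0,0,-8,0,0,0,-14,0,0,0,-21,0,0,0,-28,0,0,0,-34,0,0,0,-38,0,0,0,-40,0,0])

```text
clock: 21.7
tcp_pos: [0.571, 0.0253, 0.1176]
orientation: [3.139, 0.024, 0.001]
contact_force: [0.7, -6.3, 0.1]
grip_width: 0.0132
```

send_rows(moves=[0,-3,0,0,0,-6,0,0,0,-9,0,0,0,-12,0,0,0,-14,0,0,0,-16,0,0,0,-16,0,0])

```text
clock: 22.58
tcp_pos: [0.5707, 0.0414, 0.1176]
orientation: [3.139, 0.024, 0.001]
contact_force: [1.0, -4.7, -0.6]
grip_width: 0.0129
```

send_rows(moves=[0,-0.5,0,0,0,-1,0,0,0,-1.5,0,0,0,-2,0,0])

```text
clock: 23.08
tcp_pos: [0.5707, 0.0429, 0.1176]
orientation: [3.139, 0.024, 0.001]
contact_force: [1.1, -5.9, -0.5]
grip_width: 0.013
```

send_rows(moves=[0,-0.5,0,0,0,-0.5,0,0])

```text
clock: 23.32
tcp_pos: [0.5707, 0.0436, 0.1176]
orientation: [3.139, 0.024, 0.001]
contact_force: [1.2, -7.4, -0.6]
grip_width: 0.0134
```

send_rows(moves=[0,-0.5,0,0,0,-1,0,0,0,-1,0,0])

```text
clock: 23.7
tcp_pos: [0.5707, 0.0446, 0.1176]
orientation: [3.139, 0.024, 0.001]
contact_force: [0.6, -5.8, -0.8]
grip_width: 0.0131
```

send_rows(moves=[0,-0.5,0,0,0,-0.5,0,0])

```text
clock: 23.95
tcp_pos: [0.5707, 0.045, 0.1176]
orientation: [3.139, 0.024, 0.001]
contact_force: [0.4, -6.4, -0.8]
grip_width: 0.0136
```

send_rows(moves=[0,-0.5,0,0,0,-0.5,0,0])

```text
clock: 24.2
tcp_pos: [0.5707, 0.0452, 0.1176]
orientation: [3.138, 0.023, 0.001]
contact_force: [0.5, -6.9, -0.6]
grip_width: 0.0131
```

send_rows(moves=[0,-0.5,0,0,0,-0.8,0,0,0,-0.8,0,0])

```text
clock: 24.58
tcp_pos: [0.5707, 0.0452, 0.1175]
orientation: [3.138, 0.023, 0.001]
contact_force: [0.4, -7.6, -0.8]
grip_width: 0.0134
```

```bash
python3 -c "
from mv import *
from h import *
for n in ('wrist',):
  f=r.grab_frame(n);pickle.dump(f,open(f'pics/{n}15.pkl','wb'));cv2.imwrite(f'pics/{n}15.png',f['img'][:,:,::-1])
to(.5710,.0453,.1175,91.0)
"
```

```text
t 24.625 tcp [0.5707 0.0452 0.1176] tool y -89.17 F [ 0.7 -7.8  0.1] grip 0.0129 j [-0.04  0.45 -0.19  1.9   0.12  0.81 -1.85]
shift [ 0.3 -0.1  0.1] turn -0.17
```

View pics/wrist15.png

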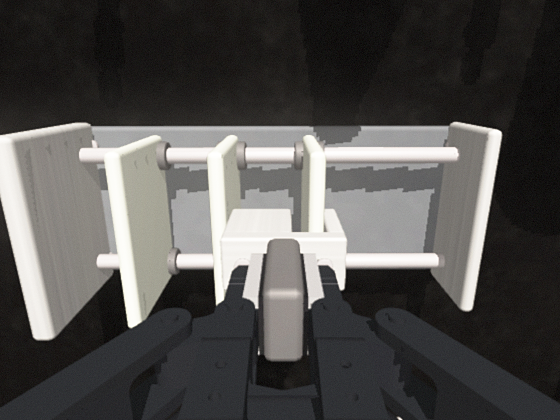

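send_rows(moves=[0,3,0,0,0,6.5,0,0,0,7.5,0,0,0,7.5,-5,0,0,7.5,-18,0,0,7.5,-34,0,0,7.5,-50,0,0,7.5,-62,0])

```text
clock: 25.62
tcp_pos: [0.5709, 0.0411, 0.181]
orientation: [-3.141, -0.026, -0.003]
contact_force: [0.3, -0.1, -1.6]
grip_width: 0.0135
```

```bash
python3 -c "
from mv import *
from h import *
f=r.grab_frame('wrist');pickle.dump(f,open(f'pics/wrist16.pkl','wb'));cv2.imwrite(f'pics/wrist16.png',f['img'][:,:,::-1])
to(.5535,-.245,.18,90-6.8)
"
```

```text
t 25.675 tcp [0.5717 0.0413 0.1823] tool y -89.05 F [ 0.1 -0.3  0. ] grip 0.0132 j [-0.02  0.37 -0.2   1.84  0.09  0.93 -1.82]
shift [-22.9 285.9   2.1] turn 7.75
```

View pics/wrist16.png

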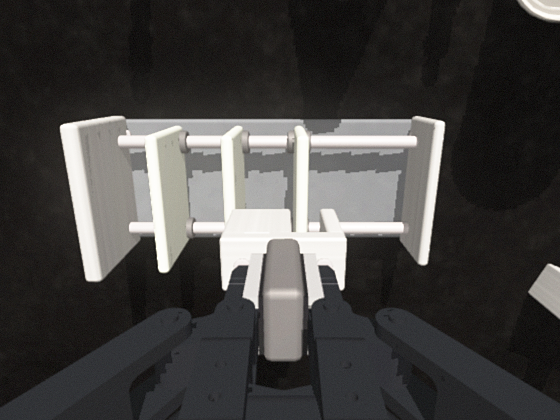

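send_rows(moves=[-1,15,0,1,-4,50,0,2,-8,95,0,3.5,-12,145,0,5,-16,195,0,6,-20,240,0,7,-22,275,0,7.7,-23,286,0,7.7])

```text
clock: 26.68
tcp_pos: [0.5503, -0.2493, 0.1784]
orientation: [3.134, -0.194, -0.003]
contact_force: [-0.2, -0.4, -1.7]
grip_width: 0.0133
```

send_rows(moves=[0,0,15,0,0,0,35,0,0,0,60,0,0,0,80,0,0,0,95,0,0,0,105,0,0,0,108,0,0,0,108,0])

```text
clock: 27.68
tcp_pos: [0.5525, -0.2453, 0.0715]
orientation: [3.136, -0.185, 0.001]
contact_force: [0.0, 0.7, -0.6]
grip_width: 0.013
```

```bash
python3 -c "
from mv import *
from h import *
f=r.grab_frame('scene');pickle.dump(f,open(f'pics/scene17.pkl','wb'));cv2.imwrite(f'pics/scene17.png',f['img'][:,:,::-1])
to(.5535,-.245,.0504,90-6.8)
"
```

```text
t 27.725 tcp [ 0.5526 -0.2455  0.0718] tool y -96.75 F [ 0.2 -0.1 -1.2] grip 0.0135 j [ 0.37  0.55 -0.07  1.85  0.05  0.74 -1.42]
shift [ 0.8 -0.6 21.4] turn 0.05
```

View pics/scene17.png

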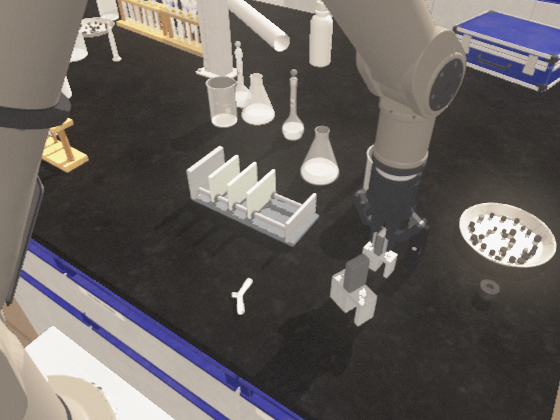

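send_rows(moves=[0,0,8,0,0,0,15,0,0,0,19,0,0,0,20.5,0,0,0,20.5,0])

```text
clock: 28.35
tcp_pos: [0.5523, -0.2453, 0.0508]
orientation: [3.136, -0.185, 0.0]
contact_force: [0.4, -0.2, -1.1]
grip_width: 0.0131
```

send_rows(moves=[0,0,0.5,0,0,0,1,0,0,0,1,0])

```text
clock: 28.72
tcp_pos: [0.5525, -0.2454, 0.0504]
orientation: [3.136, -0.185, 0.001]
contact_force: [-1.3, -0.1, 3.9]
grip_width: 0.0133
```

send_rows(moves=[0,0,0.5,0,0,0,1,0,0,0,1,0])

```text
clock: 29.1
tcp_pos: [0.5526, -0.2454, 0.0504]
orientation: [3.136, -0.185, 0.001]
contact_force: [-4.3, 2.3, 13.9]
grip_width: 0.0135
```

Firmly seated; open and withdraw straight up.

send_rows(moves=[0,0,-1.2,0,0,0,-1.2,0,0,0,-1.2,0,0,0,-1.2,0,0,0,-1.2,0,0,0,-1.2,0], hand=0)

```text
clock: 29.85
tcp_pos: [0.5522, -0.2453, 0.05]
orientation: [3.136, -0.185, -0.0]
contact_force: [-1.3, 0.1, -0.1]
grip_width: 0.085
```

send_rows(moves=[0,0,-5,0,0,0,-25,0,0,0,-55,0,0,0,-90,0,0,0,-120,0,0,0,-140,0,0,0,-150,0,0,0,-150,0])

```text
clock: 30.85
tcp_pos: [0.5526, -0.2454, 0.2011]
orientation: [3.136, -0.185, 0.003]
contact_force: [0.0, -1.2, -0.2]
grip_width: 0.0856
```

```bash
python3 -c "
from mv import *
from h import *
for n in ('scene','top','wrist'):
  f=r.grab_frame(n);pickle.dump(f,open(f'pics/{n}18.pkl','wb'));cv2.imwrite(f'pics/{n}18.png',f['img'][:,:,::-1])
to(.5535,-.245,.0504,90-6.8)
crop('top18',155,170,150,80,5,'pics/c18.png')
"
```

```text
t 31.0 tcp [ 0.5516 -0.245   0.1991] tool y -96.74 F [0.6 0.7 0.6] grip 0.0854 j [ 0.37  0.39 -0.07  1.76  0.03  0.99 -1.4 ]
shift [  2.1  -0.2 148.7] turn 0.06
```

View pics/scene18.png

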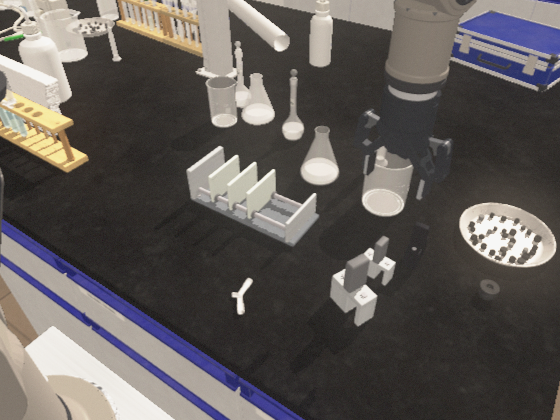

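View pics/c18.png

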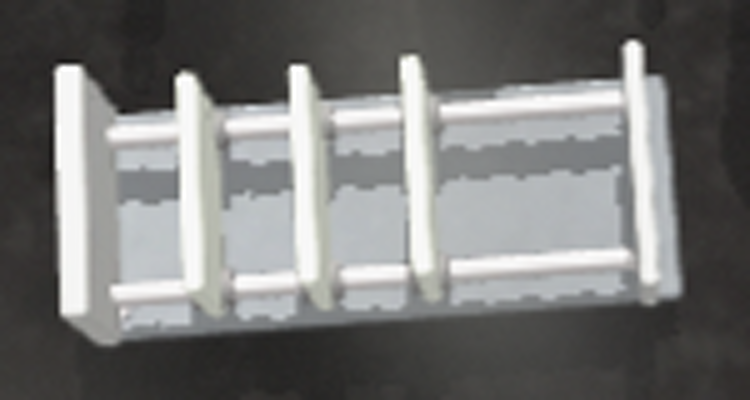

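View pics/wrist18.png

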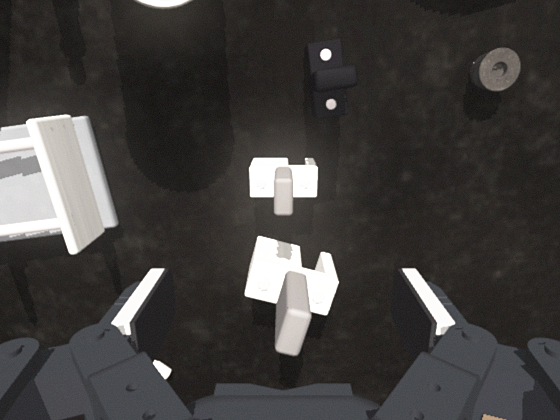

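```bash
python3 -c "
from bench import r
print(r.hand_in())"
```

```text
the job is handed in; nothing more can be done
None
```

I set the three dividers in order with the smaller light-coloured gauge, then stood it upright close to its starting spot and let go. The job was handed in at about 31 s of the 62 s allowed, and no verdict was reported.

- **Contacts:** each pull was stopped when the force along the row rose from about 6 N (divider sliding) to 8–8.5 N with the tool no longer moving forward. The total stayed below the 12 N at which an already set divider would shift.
- **Spacing:** the tool stopped at y = 0.1414, 0.0933 and 0.0452 m, so the second and third dividers sit 48.1 mm after the one before, against 48 mm wanted. In the last top picture the divider tops are 112 and 111 enlarged pixels apart. The end plate and first divider come out at about 50.5 mm on that scale (wanted 50 mm), but that is a rough reading.
- **Gauge and other items:** the last pictures show the gauge upright and well clear of the rack. The flask, beaker and tubing joint look where they were at the start; I judged that by eye.
- **Disagreement:** the fixed cameras and the wrist camera differed by about 2–4 mm on where the dividers were. I lined up each insertion from the wrist picture, and all three went in without contact force.

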